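# Dry-stamp a maker's mark on a sloping pine plaque

## Robot

A 7-joint arm with a two-finger parallel gripper is mounted at the origin on the work surface. World frame = base frame: x ahead of the robot, y to its left, z up, the work surface at z = 0. Lengths are in mm, angles in rad, forces in N, time in s.
With the tool pointing down it reaches from about 425 to 950 mm from the base axis. Payload 4.7 kg.
Tool frame: the origin (TCP) lies midway between the tips of the shut fingers; the grasp point (between the pads) lies 19 mm behind it (arm.grip_point_offset is the distance from the TCP to the grasp point, in mm); z points along the fingers, y is the line along which they close (so a half turn about z gives the same grasp; the last joint's range is limited). The gripper opens to 87 mm and grips with 3 to 60 N. Pads are 19 mm wide; open, the fingers measure 117 mm over their backs; the gripper's body (75 mm by 190 mm) begins 51 mm behind the grasp point.
Start: joints at [1.187, 0.469, -0.049, 1.532, 0.024, 1.141, -0.082], TCP at [234.544, -632.96, 222.573] pointing down, gripper open.
Joint ranges: [-2.59, 2.59], [-0.33, 1.99], [-1.39, 1.29], [0.1, 2.45], [-1.04, 4.18], [0.21, 1.99], [-2.66, 2.66]. Speed limits (rad/s): [2.57, 2.57, 3.14, 3.14, 3.14, 3.14, 3.14].

## Interface

Orientations are given as a unit quaternion [x, y, z, w].
In Python, from bench import arm, cams, finish_job gives the robot as it stands. The module is installed in compiled form; this text tells all that it offers.
- The arm moves only by the tool arm_command, never from a script. Its argument "increments" is one flat list of numbers, 5 for each row, row after row: the closure, from 0 (fully open) to 1 (shut), then the shift along the tool's x, y, z in cm, then the turn about the tool's z in rad. In form: [jaw, x, y, z, roll, jaw, x, y, z, roll, ...]. A call has exactly 5 rows; each row shifts and turns the commanded pose from where the row before left it, along the tool's axes as they then stand; what a row does not reach is not made up. A row lasts 1/8 s, in which the tool goes at most 62.5 mm and 10.7 degrees, less where a joint would pass 70% of its speed; a pose out of reach is approached as far as the arm can. A call with a gripper value outside its range is refused whole. The fingers move at their own pace and stop on an object; "force" is the grip in N (left out, the last holds). Time passes only in rows, so rows that do not move let the fingers close, or fill a call up. It gives the time, the measured TCP pose, the force, the opening and the grip force at its end, in the units of the state.
- arm.get_obs(): the state, without advancing time (a new reading comes with each control period).
- cams.snapshot(name): name is "side" or "top" or "wrist"; returns (picture, depth): 480x640x3 uint8, red, green, blue; 480x640 float32, mm along the optical axis (not along the pixel's ray), 0 where there is no reading.
- cams.get_calibration(name): a dict with "camera_matrix" (3x3 intrinsics, pixels), "T" (4x4, takes a point from camera to world coordinates). Camera axes: x right, y up, looking along -z (the intrinsics and any distortion apply to the point x, -y, -z); pixel columns grow to the right and rows downward; lengths in mm; the calibration is good to about 2 mm. The wrist camera is an equidistant fisheye: a pixel r from the principal point sees the ray r / f radians off the axis. A picture is of the moment at which its call begins: read the wrist's pose just before it. get_calibration takes no time and is no camera call; for the wrist camera it gives the pose at the moment of the call.
- finish_job(): hands the job in; it is judged then, once.
Trained networks look in the newest picture that a camera, given by its name, has taken for a name from the list of things; names that differ only in an ending like _2 or _b are one class to them, and where a whole thing is asked for, a point or a joint stands for the part that bears it (a point fixed in the world has none). Each returns a list of dicts, best first, with "confidence" (0 to 1); they miss things now and then, are a little off and sometimes report something else, mostly with a low value. They report only what shows in the picture. A call takes as long as a camera call. They do not tell look-alikes from the thing itself.
- cams.silhouettes(camera, label): "region" (480x640 bool, what is visible of it) and "extent" ([left, top, right, bottom] in pixels, round what is visible of it).
- cams.tip_of(camera, label): "xy" ([column, row] in pixels: a listed point, or the origin of a listed thing).
The state is a dict: "time_s": time; "q": joint angles; "dq": joint speeds; "joint_torque": joint torques, N m; "position": TCP position; "ee_rot": TCP orientation; "contact_force": force on the tool from outside, world axes, zero at the start; "torque": the same for the moment, N m; "opening": finger opening in mm; "grip_force": force on a finger pad.
Only numpy, scipy, OpenCV 4.12 (cv2) and the standard library are available. Lean on these libraries where they do the work, as an engineer would, in place of code of your own. Each camera call takes 0.05 s, during which the arm holds its last target. There are 200 camera calls.

## Task

Push the stamping jig's two-panel dust cover so that its panels fold flat against each other and lie down on the front deck. Then take the marking punch, press its foot squarely inside the red ring on the sloping plaque, firmly enough that the sprung bed sinks most of its travel, hold it a moment and lift it clear without forcing or sliding it. Finally stand the punch gently upright on its cork coaster and let go, leaving the glue bottle, mug and sanding block alone.

Things in the scene. Friction and masses are not known exactly. Their poses are not given: they have to be found in the camera images.
- jig: Stamping jig fixed to the bench, 260 x 180 mm. Origin on the bench top below the cover's fold line; x points away from the robot, z up. In front of the fold line (-x) a flat deck, 96 mm long, top 36 mm high. Behind it (+x) a sprung bed with a pine plaque, 118 x 142 mm, its face rising along +x at 30 degrees to the horizontal, edges 54 and 113 mm high. The punch may touch only inside the ring.
- spot (a point): Centre of the red ring (54 mm outside, 42 mm inside diameter, red dot in the middle) on the plaque's face, 81 mm above the bench, at x = 61 mm, y = 0 of the jig. Its z is the outward normal of the face, 30 degrees from vertical, leaning towards the jig's -x; its x points up the slope. It sinks with the bed.
- bed (a joint): How far the plaque and bed have sunk along the face's normal, m: 0 at rest, 0.008 at the hard stop. Sprung: about 2 N to start moving, then 1.5 N per mm (about 11 N at 6 mm, 14 N at the stop). It springs back when let go.
- cover_front (a joint): Angle (rad) of the cover's yellow front panel, 92 x 165 x 5 mm, about its hinge along the deck's front edge (jig x = -100 mm, 39 mm high): 0 lying flat on the deck (a stop), positive with its rear edge raised. Starts raised by 0.1 to 0.3. Stiff hinge: stays where it is left; 2 N or so pressing near its rear edge moves it.
- cover_rear (a joint): Angle (rad) of the blue rear panel, 94 x 165 x 5 mm, hinged to the front panel's rear edge: 0 folded flat on top of it (free edge to the robot), about 1.5 standing up. Starts standing, in the punch's way. Stiff hinge, stays as left, about 0.5 N at the free edge. Push its face on the plaque's side towards the robot and down; pressing on it when folded also lays the front panel down.
- cover_fold (a point): Middle of the fold line, the hinge joining the two panels (hinge along the jig's y), 46 mm above the bench when the cover lies flat.
- cover_edge (a point): Middle of the rear panel's free edge, 94 mm from the fold line; about 130 to 172 mm above the bench while it stands up.
- punch: Marking punch, 113 mm long, about 0.22 kg. Origin at the centre of its flat foot's face, z up the axis to the handle. Round brass foot 30 mm diameter, 0 to 22 mm; steel neck 18 mm diameter to 48 mm; dark square wooden handle 24 x 24 mm from 48 to 110 mm, sides along its x and y. Stands upright on its coaster. The mark is round: turn about its own axis does not matter.
- coaster: Round cork coaster, 84 mm diameter, 10 mm high, fixed to the bench; origin at the centre of its underside. The punch stands on it.
- glue: Bystander: white glue bottle, red cap, 56 mm diameter, 150 mm high; origin at the centre of its base.
- mug: Bystander: blue mug, 80 mm diameter, 90 mm high; origin at the centre of its base.
- sander: Bystander: green and cork sanding block, 110 x 65 x 38 mm; origin at the centre of its underside.
Things that resemble listed ones, but are neither listed nor needed, are in the scene too. There is more than one size of the punch; the one meant has the size given above. Of the things that look like the coaster, the larger one is meant.

How it is judged (in metres and radians):
On the way, in this order (a step that is already met when the one before it is completed fails the run):
1. the cover's two panels are folded flat together and lie down on the deck (value of joint cover_front below 0.08 rad and value of joint cover_rear below 0.1 rad), for 0.2 s.
2. the punch presses squarely (within 5 degrees) inside the ring (centre within 6.5 mm), bed sunk more than 4.5 mm, for 0.3 s (contact force between punch and jig above 5 N and value of joint bed above 0.0045 m and distance between punch and spot below 0.0065 m and angle between the z axis of punch and the z axis of spot, either way round below 0.09 rad), for 0.3 s.
3. the punch is lifted clear of the plaque and the bed has sprung back (z of punch in the frame of spot above 0.025 m and value of joint bed below 0.0015 m), for 0.1 s.
At the end, for the whole second after the job is handed in: The cover's panels are flat (front under 0.08 rad, rear under 0.10 rad), the bed has sprung back, and the punch stands upright at rest with its foot on the cork coaster (centre within 29 mm of the coaster's), let go (all of step 1 and value of joint bed below 0.0015 m and horizontal distance between punch and coaster below 0.029 m and angle between punch's own z axis and vertical below 0.06 rad and height (world z) of punch between 0.006 and 0.014 m and linear speed of punch below 0.02 m/s and angular speed of punch below 0.1 rad/s); the robot touches nothing.
It fails at once if the punch touches the jig away from the ring, or slides out of it (foot's centre over 9 mm from the ring's while touching) (contact force between punch and jig above 0.5 N and distance between punch and spot above 0.009 m).
It fails at once if the punch is forced or struck (over 25 N) (contact force between punch and jig above 25 N).
It fails at once if the punch bears on the plaque by its edge (over 3 N at more than 9 degrees) (contact force between punch and jig above 3 N and angle between the z axis of punch and the z axis of spot, either way round above 0.16 rad).
It fails at once if the punch is dropped on the coaster (over 45 N) (contact force between punch and coaster above 45 N).
It fails at once if the glue bottle, mug or sanding block is disturbed (moved over 20 mm) (distance of any of glue, mug, sander from where it was at the start of the episode above 0.02 m).
It also fails if it takes over 67 s, if anything falls off the work surface, if the arm or the gripper's body presses on something with over 40 N, if the wrist force passes 120 N, or if a joint passes its speed limit or range.

## Working session

There is one attempt and no reset: what is moved stays moved. The work goes in short steps, Python scripts to look and compute and a tool call to move; the robot and the scene stay as the last step left them, time stands still between calls to the robot, and variables do not carry over. Pictures are saved under pics/ and viewed, at most 10 in all, crops included, and the job is handed in when it is done.

Besides the shell and the picture viewer there is one more tool, called after "Call:" as name(argument=value, ...) on one line, values as JSON. arm_command: Moves the arm, as the interface text tells. Its arguments: {"type":"object","properties":{"increments":{"type":"array"},"force":{"type":"number"}},"required":["increments"]}

```bash
mkdir -p pics
cat > h.py <<'E'
import numpy as np, cv2
from bench import arm, cams, finish_job
from scipy.spatial.transform import Rotation as R
def cloud(name,depth):
    c=cams.get_calibration(name);K=np.array(c["camera_matrix"]);T=np.array(c["T"])
    v,u=np.mgrid[0:480,0:640]
    x=(u-K[0,2])/K[0,0];y=(v-K[1,2])/K[1,1]
    P=np.stack([x*depth,-y*depth,-depth],-1)
    return P@T[:3,:3].T+T[:3,3]
def save(n,im): cv2.imwrite(f"pics/{n}.png",im[:,:,::-1])
E
python3 - <<'E'
from h import *
o=arm.get_obs();print(o)
for n in("top","side"):
    im,d=cams.snapshot(n);save(n,im);np.savez(n,im=im,d=d,P=cloud(n,d));c=cams.get_calibration(n);print(n,c)
    P=cloud(n,d)
    for l in("jig","punch","coaster","glue","mug","sander","cover_rear","cover_front"):
        for s in cams.silhouettes(n,l)[:4]:
            m=s["region"]&(d>0);q=P[m]
            if len(q): print(l,round(s["confidence"],2),s["extent"],np.median(q,0).round(),q.min(0).round(),q.max(0).round())
    for l in("spot","cover_fold","cover_edge","punch","coaster"):
        for s in cams.tip_of(n,l)[:3]:
            u,v=np.round(s["xy"]).astype(int);print(l,round(s["confidence"],2),s["xy"],P[min(v,479),min(u,639)].round(1))
E
```

```text
{'time_s': 0.0, 'q': array([ 1.18708853,  0.46944571, -0.04861679,  1.53367098,  0.02411158,
        1.14101103, -0.08229446]), 'dq': array([ 0.00120905, -0.001272  , -0.00114003, -0.00252362,  0.00064673,
        0.0011466 , -0.0006141 ]), 'joint_torque': array([-3.04136321e-06, -5.07974803e+01, -8.09899229e-02, -2.36160386e+01,
       -6.13712962e-02,  3.79125320e-02,  1.77205534e-04]), 'position': array([ 234.31419594, -632.3916588 ,  221.50635091]), 'ee_rot': array([ 9.84299305e-01,  1.76504755e-01, -2.07384704e-04, -9.52103425e-04]), 'contact_force': array([ 0.0145693 ,  0.51237034, -0.21631106]), 'torque': array([-0.01669074,  0.00341556,  0.05972491]), 'grip_force': 0.0, 'opening': 86.7201609161026}
top {'camera_matrix': array([[519.72102177,   0.        , 316.06494521],
       [  0.        , 519.72102177, 244.0030194 ],
       [  0.        ,   0.        ,   1.        ]]), 'T': array([[ 1.59555227e-02,  9.81821901e-01, -1.89132695e-01,
         3.18265838e+02],
       [-9.99598531e-01,  2.00925885e-02,  1.99765902e-02,
         5.94305098e+01],
       [ 2.34136191e-02,  1.8873
[... 3268 characters left out ...]
 -3.] [ 771. -317.   43.]
cover_rear 0.91 [300.1, 203.2, 331.5, 283.2] [523.  99. 124.] [ 501. -118.    1.] [672. 171. 166.]
cover_rear 0.25 [226.7, 312.2, 249.3, 367.5] [500. 346.  81.] [490. 315.  -1.] [548. 355. 126.]
cover_front 0.62 [299.5, 201.2, 366.2, 307.0] [502.  88.  58.] [ 420. -150.   -3.] [682. 169. 166.]
spot 0.69 [285.0, 247.2] [593.5 102.1  79.2]
cover_fold 0.59 [309.2, 257.8] [516.9 121.6  97.8]
cover_edge 0.73 [284.3, 243.7] [598.9  98.5  82.4]
punch 0.9 [192.7, 361.8] [573.  392.5  11.7]
punch 0.78 [239.9, 359.8] [498.3 350.2  27.6]
punch 0.61 [288.6, 397.5] [384.4 358.1  19.9]
coaster 0.96 [200.8, 428.5] [469.3 474.5   5.6]
coaster 0.59 [244.7, 367.4] [493.4 345.1   7.6]
```

Run:
```python
from h import *
t=np.load("top.npz");s=np.load("side.npz")
a=cv2.resize(t["im"][130:330,100:360],None,fx=2.3,fy=2.3);b=cv2.resize(s["im"][140:420,120:400],None,fx=2,fy=2)
save("z",cv2.resize(np.hstack([cv2.resize(a,(400,308)),cv2.resize(b[:],(308,308))]),None,fx=1.12,fy=1.12))
# plaque plane
for f in (t,s):
    P=f["P"];im=f["im"].astype(int)
    red=(im[...,0]>150)&(im[...,1]<80)&(im[...,2]<80)
    m=red&(abs(P[...,0]-590)<60)&(abs(P[...,1]-105)<60)&(P[...,2]>50)&(P[...,2]<115)
    q=P[m];print("red",m.sum(),q.mean(0),q.min(0),q.max(0))
    # punch handle top
    m=(abs(P[...,0]-500)<30)&(abs(P[...,1]-340)<30)&(P[...,2]>118)&(P[...,2]<135)
    q=P[m];print("ptop",m.sum(),q.mean(0),q.min(0),q.max(0)); 
    if m.sum()>4: print(cv2.minAreaRect(q[:,:2].astype(np.float32)))
    # blue panel
    blue=(im[...,2]>im[...,0]+40)&(abs(P[...,0]-530)<50)&(P[...,1]>-30)&(P[...,1]<200)&(P[...,2]>60)
    q=P[blue];
    if len(q)>20:
        hi=q[q[:,2]>q[:,2].max()-15];lo=q[q[:,2]<q[:,2].min()+15];print("blue",len(q),q.min(0),q.max(0),hi.mean(0),lo.mean(0));c=q.mean(0);u,S,V=np.linalg.svd(q-c);print(c,V[2],V[0])
    g=(abs(P[...,2]-8)<6)&(np.hypot(P[...,0]-492,P[...,1]-340)<60)
    q=P[g];print("coaster",cv2.minEnclosingCircle(q[q[:,2]>7][:,:2].astype(np.float32)))
```

```text
<stdin>:10: RuntimeWarning: Mean of empty slice.
  ret = um.true_divide(
Traceback (most recent call last):
ValueError: zero-size array to reduction operation minimum which has no identity
```

View pics/z.png

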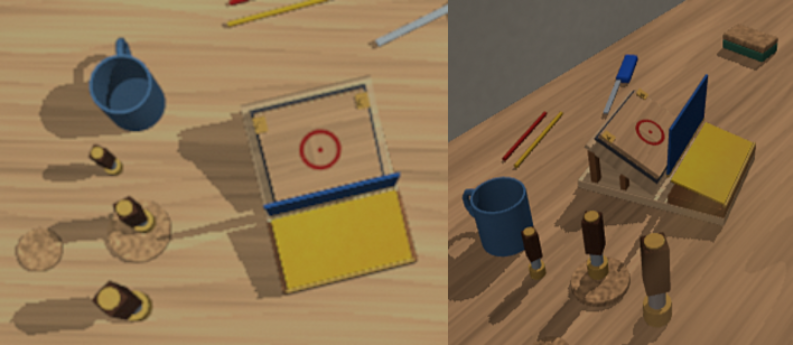

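The picture shows, on the left, the top view: jig with the ring at about (320,148), the blue panel standing at (330,195), and the middle punch on the larger coaster at (130,215). The side view on the right agrees. Now the numbers.

Run:
```python
from h import *
for n in("top","side"):
    f=np.load(n+".npz")
    P=f["P"];im=f["im"].astype(int)
    red=(im[...,0]>im[...,1]+60)&(im[...,0]>im[...,2]+60)&(abs(im[...,1]-im[...,2])<30)
    m=red&(abs(P[...,0]-595)<45)&(abs(P[...,1]-105)<45)&(P[...,2]>60)&(P[...,2]<115)
    q=P[m];print(n,"red",m.sum(),q.mean(0).round(1),q.min(0).round(1),q.max(0).round(1),((q.min(0)+q.max(0))/2).round(1))
    c=q.mean(0) if len(q) else np.array([594,105,81])
    m=(np.linalg.norm(P-c,axis=-1)<40);q=P[m];V=np.linalg.svd(q-q.mean(0))[2];print("plaque",m.sum(),V[2],np.degrees(np.arccos(abs(V[2][2]))),np.degrees(np.arctan2(-V[2][1],-V[2][0])))
    m=(abs(P[...,0]-500)<30)&(abs(P[...,1]-340)<30)&(P[...,2]>118)&(P[...,2]<135);q=P[m];
    if m.sum()>4: print("ptop",m.sum(),q.mean(0).round(1),q.min(0).round(1),q.max(0).round(1),cv2.minAreaRect(q[:,:2].astype(np.float32)))
    m=(abs(P[...,0]-500)<30)&(abs(P[...,1]-340)<30)&(P[...,2]>55)&(P[...,2]<115);q=P[m];
    print("phandle",m.sum(),cv2.minAreaRect(q[:,:2].astype(np.float32)))
    blue=(im[...,2]>im[...,0]+40)&(abs(P[...,0]-530)<50)&(P[...,1]>-30)&(P[...,1]<200)&(P[...,2]>60)
    q=P[blue]
    if len(q)>20:
        hi=q[q[:,2]>q[:,2].max()-12];lo=q[q[:,2]<q[:,2].min()+15];print("blue",len(q),q.min(0).round(),q.max(0).round(),hi.mean(0).round(),hi[hi[:,1].argmin()].round(),hi[hi[:,1].argmax()].round(),lo.mean(0).round())
    g=(P[...,2]>7)&(P[...,2]<15)&(np.hypot(P[...,0]-488,P[...,1]-345)<60);q=P[g]
    print("coaster",g.sum(),cv2.minEnclosingCircle(q[:,:2].astype(np.float32)),q.min(0).round(),q.max(0).round())
    ye=(im[...,0]>im[...,2]+90)&(im[...,1]>im[...,2]+70)&(P[...,2]>20)&(P[...,2]<90)&(P[...,0]>400)&(P[...,0]<540)&(P[...,1]<190)&(P[...,1]>-40);q=P[ye];print("yel",cv2.minAreaRect(q[:,:2].astype(np.float32)),q.min(0).round(),q.max(0).round())
```

```text
top red 154 [593.8 105.1  82.4] [570.6  79.7  65. ] [616.2 130.2  97.7] [593.4 105.   81.3]
plaque 994 [-0.48196618 -0.13558229  0.86563621] 30.044568449373838 15.711866175675905
ptop 122 [504.9 336.8 121.7] [491.7 323.2 118.1] [519.6 351.3 127.6] ((504.8582763671875, 336.7595520019531), (24.40602684020996, 22.990726470947266), 28.297143936157227)
phandle 105 ((502.3190612792969, 329.5079345703125), (16.39196014404297, 31.731658935546875), 72.11332702636719)
blue 213 [502.   9.  99.] [547. 166. 168.] [523.  87. 163.] [547.   9. 163.] [503. 166. 159.] [527.  80. 105.]
coaster 671 ((490.92864990234375, 350.1806945800781), 47.88780212402344) [454. 303.   7.] [536. 397.  15.]
yel ((484.5079040527344, 76.62401580810547), (99.43157958984375, 167.3130645751953), 14.677449226379395) [417. -14.  21.] [539. 168.  70.]
side red 148 [594.3 106.   81.7] [571.2  80.   66.1] [617.2 132.4  96.2] [594.2 106.2  81.1]
plaque 770 [-0.48229136 -0.13290657  0.86587002] 30.01780137174929 15.40677883166827
ptop 155 [504.8 340.5 121.6] [491.4 323.1 118.2] [522.7 352.9 125.5] ((506.0869140625, 339.2760314941406), (24.186614990234375, 25.574382781982422), 29.724040985107422)
phandle 405 ((498.6356201171875, 341.4081115722656), (32.094879150390625, 18.856353759765625), 71.33399200439453)
blue 168 [501.   9.  76.] [548. 171. 166.] [522.  97. 164.] [548.   9. 164.] [504. 167. 154.] [509. 167.  83.]
coaster 1184 ((496.5186767578125, 346.9512939453125), 43.17509841918945) [454. 305.   7.] [539. 389.  15.]
yel ((482.229736328125, 76.03154754638672), (91.67755126953125, 166.74755859375), 15.381057739257812) [416. -16.  39.] [539. 166.  68.]
```

Call:
arm_command(increments=[1,2.5,-2.5,0,0,1,3.8,-3.8,0,0,1,3.8,-3.8,0,0,1,3.8,-3.8,0,0,1,3.8,-3.8,0,0], force=20)

```text
time_s: 2.02
position: [339.7, -403.9, 222.8]
ee_rot: [0.984, 0.176, 0.0, 0.0]
contact_force: [0.7, 0.0, 0.9]
opening: 44.9
grip_force: 0.0
```

Call:
arm_command(increments=[1,3.8,-3.8,0,0,1,3.8,-3.8,0,0,1,3.8,-3.8,0,0,1,3.8,-3.8,0,0,1,3.8,-3.8,0,0])

```text
time_s: 2.65
position: [451.8, -159.8, 223.0]
ee_rot: [0.984, 0.176, 0.0, 0.0]
contact_force: [1.2, 0.0, 0.1]
opening: 1.7
grip_force: 0.0
```

Call:
arm_command(increments=[1,3.8,-3.8,0,0,1,3.8,-3.8,0,0,1,3.8,-3.8,0,0,1,3.4,-3.4,0,0.084,1,0,0,0,0])

```text
time_s: 3.28
position: [539.5, 33.7, 222.8]
ee_rot: [0.99, 0.139, 0.001, -0.001]
contact_force: [0.2, -0.3, -0.5]
opening: 0.6
grip_force: 0.0
```

Call:
arm_command(increments=[1,2.5,-2.7,0,0,1,2.5,-2.7,0,0,1,0,0,4,0,1,0,0,4.4,0,1,0,0,0,0])

```text
time_s: 3.9
position: [569.7, 92.3, 135.6]
ee_rot: [0.991, 0.135, -0.004, 0.001]
contact_force: [-0.2, -0.2, -0.8]
opening: 0.8
grip_force: 0.0
```

Call:
arm_command(increments=[1,-3.0,0,0,0,1,-2.8,0,0,0,1,-2.1,0,1.1,0,1,-1.6,0,1.9,0,1,-0.8,0,1.7,0])

```text
time_s: 4.53
position: [473.9, 66.0, 93.4]
ee_rot: [0.991, 0.134, 0.002, 0.001]
contact_force: [-0.2, 0.2, 0.8]
opening: 0.3
grip_force: 0.1
```

Call:
arm_command(increments=[1,-0.2,0,1.2,0,1,0,0,1.2,0,1,0.5,0,0.8,0,1,0,0,0.4,0,1,0,0,0,0])

```text
time_s: 5.15
position: [476.3, 67.8, 55.4]
ee_rot: [0.991, 0.135, 0.0, -0.0]
contact_force: [-0.6, 0.3, 0.3]
opening: 0.4
grip_force: 0.0
```

Call:
arm_command(increments=[1,0,0,-2.5,0,1,3.5,0,0,0,1,0,0,2.2,0,1,0,0,0.6,0,1,0,0,0.3,0])

```text
time_s: 5.78
position: [509.3, 76.9, 49.5]
ee_rot: [0.991, 0.135, -0.0, 0.0]
contact_force: [-0.4, 0.0, 0.8]
opening: 0.4
grip_force: 0.4
```

Run:
```python
from h import *
im,d=cams.snapshot("side");save("s2",im[140:420,120:400]);P=cloud("side",d)
O=np.array([535,89.]);a=np.radians(15.6);x=(P[...,:2]-O)@[np.cos(a),np.sin(a)];y=(P[...,:2]-O)@[-np.sin(a),np.cos(a)]
for l in range(-100,20,10):
    m=(abs(x-l)<4)&(y>30)&(y<78)&(P[...,2]>20);print(l,m.sum(),np.median(P[m][:,2]).round(1) if m.sum() else None)
print(arm.get_obs()["contact_force"],arm.get_obs()["position"])
```

```text
-100 94 40.1
-90 87 48.2
-80 65 48.9
-70 81 49.6
-60 361 339.1
-50 574 332.7
-40 563 337.0
-30 606 298.2
-20 552 285.5
-10 429 219.7
0 240 219.4
10 26 163.0
[-0.36854737  0.63561209  0.39865045] [509.36236454  76.96673093  49.47605305]
```

View pics/s2.png

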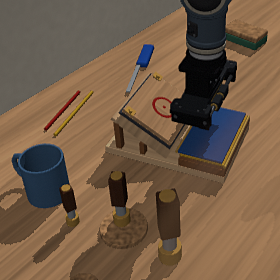

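The cover is folded, blue side up at (215,135), the gripper over it. Press a little more to seat it.

Call:
arm_command(increments=[1,0,0,0.3,0,1,0,0,0.2,0,1,0,0,0.1,0,1,0,0,0,0,1,0,0,0,0])

```text
time_s: 6.45
position: [509.7, 77.0, 48.3]
ee_rot: [0.991, 0.135, 0.0, 0.001]
contact_force: [-10.3, -2.8, 38.5]
opening: 0.9
grip_force: 18.9
```

Call:
arm_command(increments=[1,0,0,-4,0,0.6,0,0,-5,0,0.3,0,-2,-4.5,0,0,1.3,-4.0,0,0,0,1.3,-5,0,0])

```text
time_s: 7.08
position: [505.9, 189.6, 179.8]
ee_rot: [0.991, 0.133, 0.001, 0.001]
contact_force: [0.3, -0.6, -1.1]
opening: 32.5
grip_force: 0.0
```

Call:
arm_command(increments=[0,1.3,-5,0,0,0,1.3,-5,0,0,0,1.2,-4.4,0,0,0,0,0,0,-0.12,0,0,0,0,-0.116])

```text
time_s: 7.7
position: [502.7, 339.4, 178.6]
ee_rot: [0.967, 0.253, -0.0, 0.0]
contact_force: [-0.9, -0.3, -0.4]
opening: 81.6
grip_force: 0.0
```

```bash
cat >> h.py <<'E'
def wcloud(d):
    c=cams.get_calibration("wrist");K=np.array(c["camera_matrix"]);T=np.array(c["T"])
    v,u=np.mgrid[0:480,0:640];x=(u-K[0,2])/K[0,0];y=(v-K[1,2])/K[1,1]
    r=np.hypot(x,y)+1e-9;t=np.tan(np.minimum(r,1.5))/r
    P=np.stack([x*t*d,-y*t*d,-d],-1);return P@T[:3,:3].T+T[:3,3]
E
python3 - <<'E'
from h import *
o=arm.get_obs();print(o["time_s"],o["position"],o["ee_rot"])
im,d=cams.snapshot("wrist");P=wcloud(d);save("w1",im)
m=(abs(P[...,0]-503)<30)&(abs(P[...,1]-338)<30)&(P[...,2]>116)&(P[...,2]<130);q=P[m];print(m.sum(),q.mean(0),cv2.minAreaRect(q[:,:2].astype(np.float32)))
g=(P[...,2]>6)&(P[...,2]<14)&(np.hypot(P[...,0]-495,P[...,1]-345)<60);q=P[g];print(g.sum(),q.min(0),q.max(0),cv2.minEnclosingCircle(q[:,:2].astype(np.float32)))
im,d=cams.snapshot("side");P=cloud("side",d);a=np.radians(15.6);x=(P[...,:2]-[535,89])@[np.cos(a),np.sin(a)];y=(P[...,:2]-[535,89])@[-np.sin(a),np.cos(a)]
for l in range(-95,6,10):
    m=(abs(x-l)<4)&(abs(y)<75)&(P[...,2]>20);print(l,m.sum(),np.median(P[m][:,2]).round(1) if m.sum() else None)
E
```

```text
7.7 [502.66540091 339.40536308 178.61520919] [ 9.67356409e-01  2.53419658e-01 -1.35141731e-04  1.93141146e-04]
1373 [508.48289777 339.81070799 121.26050111] ((507.6520690917969, 339.0426940917969), (23.48592758178711, 23.87424087524414), 28.849679946899414)
4257 [455.2506676  304.39164845   6.04187773] [538.67750821 387.67859089  13.93357336] ((496.7967224121094, 346.34814453125), 42.13265609741211)
-95 242 42.7
-85 185 49.4
-75 177 49.1
-65 183 49.2
-55 189 49.3
-45 182 49.4
-35 177 49.3
-25 180 49.4
-15 174 49.3
-5 165 49.2
5 42 48.4
```

View pics/w1.png

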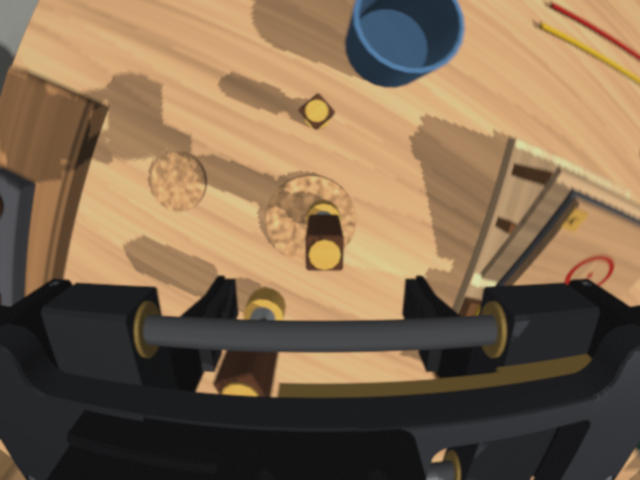

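Wrist view: the punch on the larger coaster has its top at (325,253). The big look-alike is at (245,370), close to the gripper's rear. I go down and grip.

Call:
arm_command(increments=[0,0.4,0.2,3,0,0,0,0,4,0,0,0,0,2.0,0,0,0,0,0.9,0,0,0,0,0,0])

```text
time_s: 8.43
position: [508.0, 339.2, 79.8]
ee_rot: [0.968, 0.251, 0.0, -0.0]
contact_force: [1.0, -0.4, -0.6]
opening: 87.2
grip_force: 0.0
```

Call:
arm_command(increments=[1,0,0,0,0,1,0,0,0,0,1,0,0,0,0,1,0,0,0,0,1,0,0,0,0], force=25)

```text
time_s: 9.05
position: [507.9, 338.9, 79.6]
ee_rot: [0.968, 0.251, 0.0, 0.0]
contact_force: [0.1, 0.7, -0.4]
opening: 45.0
grip_force: 0.0
```

Call:
arm_command(increments=[1,0,0,0,0,1,0,0,0,0,1,0,0,-0.5,0,1,0,0,-0.5,0,1,0,0,0,0], force=25)

```text
time_s: 9.68
position: [508.1, 339.1, 90.0]
ee_rot: [0.968, 0.251, 0.0, -0.0]
contact_force: [-0.6, -0.6, -2.1]
opening: 23.3
grip_force: 25.0
```

Call:
arm_command(increments=[1,1.0,0,0,0.12,1,1.0,0,0,0.118,1,0,0,0.5,0,1,0,0,0.4,0,1,0,0,0.1,0], force=25)

```text
time_s: 10.3
position: [525.2, 347.5, 79.5]
ee_rot: [0.991, 0.135, -0.0, 0.0]
contact_force: [-0.4, -1.0, 3.0]
opening: 23.8
grip_force: 25.0
```

Call:
arm_command(increments=[1,0,0,0,0,1,-0.5,0,0,0,1,-0.5,0,0,0,1,-0.5,0,-0.1,0,1,0,0,0,0], force=4)

```text
time_s: 10.92
position: [510.4, 343.4, 80.6]
ee_rot: [0.991, 0.134, -0.001, 0.0]
contact_force: [-0.5, -0.3, 0.4]
opening: 23.9
grip_force: 4.0
```

```bash
cat >> h.py <<'E'
def tilt(n,c,yaw=15.6,zlo=30):
    """points near c -> dark handle/foot extremes; returns axis fit in jig-oriented frame"""
    im,d=cams.snapshot(n);P=cloud(n,d);return im,d,P
E
python3 - <<'E'
from h import *
o=arm.get_obs();print(o["time_s"],o["position"],o["ee_rot"],o["contact_force"])
im,d=cams.snapshot("side");save("s3",cv2.resize(im[270:420,160:330],None,fx=3,fy=3))
E
```

```text
10.925 [510.42912736 343.35525025  80.56299592] [ 9.90946424e-01  1.34256441e-01 -5.31027000e-04  3.31906209e-04] [-0.45539411 -0.29072365  0.4186612 ]
```

View pics/s3.png

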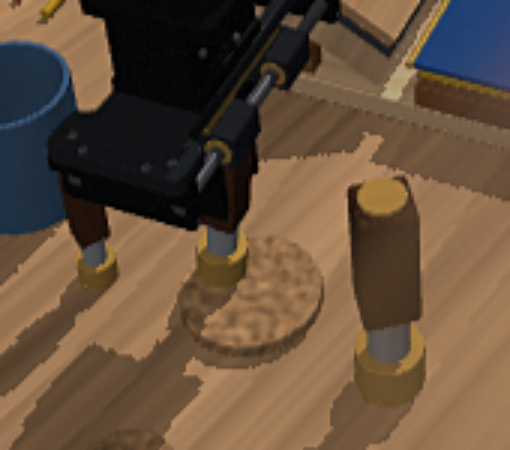

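The punch foot at (222,258) rests on the coaster, and the gripper hides the handle. I continue the rocking arc.

Call:
arm_command(increments=[1,-0.8,0,0.04,0,1,-0.8,0,0.08,0,1,-0.8,0,0.2,0,1,-0.8,0,0.24,0,1,0,0,0,0], force=4)

```text
time_s: 11.6
position: [478.9, 334.6, 74.5]
ee_rot: [0.991, 0.134, -0.001, 0.001]
contact_force: [-0.7, -1.1, 1.5]
opening: 24.0
grip_force: 4.0
```

Call:
arm_command(increments=[1,0,0,0,0,1,0,0,0,0,1,0,0,-2,0,1,0,0,-3,0,1,0,0,0,0], force=55)

```text
time_s: 12.22
position: [482.7, 336.9, 128.0]
ee_rot: [0.991, 0.134, 0.003, -0.002]
contact_force: [-1.1, -0.6, -2.7]
opening: 24.0
grip_force: 55.0
```

Run:
```python
from h import *
o=arm.get_obs();print(o["time_s"],o["position"],o["ee_rot"],o["contact_force"],o["opening"])
im,d=cams.snapshot("side");save("s4",cv2.resize(im[250:420,160:330],None,fx=3,fy=3));np.savez("s4",im=im,d=d,P=cloud("side",d))
print(cams.tip_of("side","punch"))
im,d=cams.snapshot("wrist");np.savez("w4",im=im,d=d,P=wcloud(d));save("w4",cv2.resize(im[120:400,160:500],None,fx=1.5,fy=1.5));print(cams.tip_of("wrist","punch"))
```

```text
12.225 [482.69888688 336.85061335 128.04070469] [ 0.99100139  0.13379906  0.00328034 -0.0018126 ] [-1.09005184 -0.56410128 -2.72469617] 24.001854956083193
[{'xy': [289.5, 394.6], 'confidence': 0.96}, {'xy': [193.2, 360.6], 'confidence': 0.96}, {'xy': [224.7, 338.3], 'confidence': 0.94}]
[{'xy': [288.1, 90.9], 'confidence': 0.8}, {'xy': [320.4, 193.6], 'confidence': 0.56}]
```

View pics/s4.png

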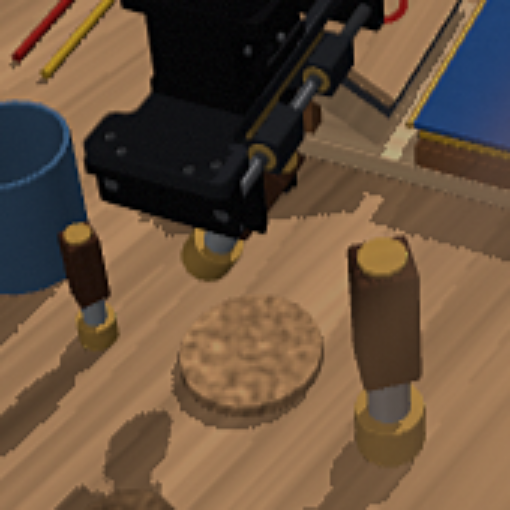

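View pics/w4.png

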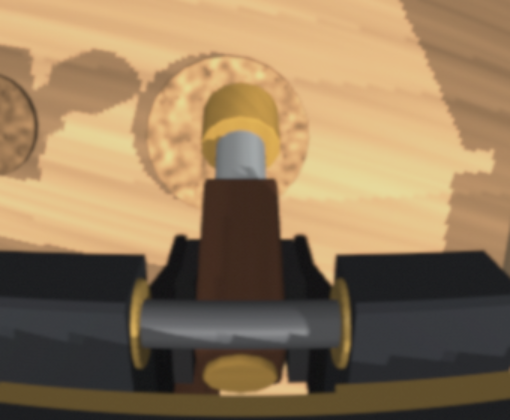

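Both views show the punch tilted, its foot forward and clear of the coaster (wrist crop: foot at (240,125), handle face around (240,240)). Next I measure the tilt from the handle face.

Run:
```python
from h import *
from numpy.linalg import svd
f=np.load("w4.npz");P=f["P"];p=np.array([482.7,336.85,128.04])
Rt=R.from_quat([0.99100139,0.13379906,0.00328034,-0.0018126]).as_matrix()
L=(P-p)@Rt   # tool frame
for rows in((246,270),(250,290),(246,310)):
    m=np.zeros((480,640),bool);m[rows[0]:rows[1],300:340]=1
    m&=(np.linalg.norm(L,axis=-1)<120)
    q=L[m];c=np.median(q,0);q=q[np.linalg.norm(q-c,axis=1)<30];V=svd(q-q.mean(0),full_matrices=False)[2];n=V[2]*np.sign(V[2][0]);print(rows,len(q),q.mean(0).round(1),n.round(3),"tilt",np.degrees(np.arctan2(-n[2],n[0])))
# neck & foot: per-row x,z of front surface
for r in range(176,320,6):
    q=L[r,316:326];print(r,np.median(q,0).round(1))
# foot seen from side camera: lowest points
S=np.load("s4.npz");Q=(S["P"]-p)@Rt
m=(np.hypot(Q[...,0]-30,Q[...,1])<40)&(Q[...,2]>25)&(Q[...,2]<80);q=Q[m];print("side",m.sum(),q.min(0),q.max(0))
```

```text
(246, 270) 957 [18.8  1.1  2.2] [ 0.886 -0.001 -0.464] tilt 27.620563816111726
(250, 290) 1594 [15.5  1.  -4. ] [ 0.881  0.    -0.473] tilt 28.21836849540346
(246, 310) 2550 [13.4  1.  -7.8] [ 0.88  -0.001 -0.475] tilt 28.34579852324027
176 [49.7  1.7 53.2]
182 [46.9  1.7 48.7]
188 [44.2  1.7 43.7]
194 [41.8  1.7 38.3]
200 [38.9  1.6 36.4]
206 [35.3  1.7 38.1]
212 [32.7  1.6 34.8]
218 [30.5  1.6 30.6]
224 [28.3  1.6 26.4]
230 [26.2  1.6 22.7]
236 [24.1  1.6 19.1]
242 [23.5  1.5 10.8]
248 [21.6  1.5  7.6]
254 [19.8  1.5  4.1]
260 [18.1  1.5  0.8]
266 [16.4  1.5 -2.4]
272 [14.6  1.5 -5.2]
278 [13.1  1.4 -8.5]
284 [ 11.6   1.4 -11.5]
290 [  9.8   1.4 -13.8]
296 [  8.4   1.4 -16.8]
302 [  6.7   1.4 -19.1]
308 [  5.4   1.4 -22.1]
314 [  4.3   1.4 -25.1]
side 257 [ 17.9140539  -16.03834112  25.77828332] [52.6953852   7.89762954 61.6556099 ]
```

Call:
arm_command(increments=[1,0,0,-3,0,1,0,0,-3,0,1,-0.2,2.2,0,0,1,-0.3,4.0,0,0,1,-0.3,4.0,0,0])

```text
time_s: 13.05
position: [499.4, 233.3, 183.7]
ee_rot: [0.991, 0.134, -0.001, 0.0]
contact_force: [0.8, -0.6, -2.5]
opening: 23.5
grip_force: 55.0
```

Call:
arm_command(increments=[1,-0.3,4,0,0,1,-0.3,4,0,0,1,-0.3,4,0,0,1,0,2.4,0,0,1,0,0,0,0])

```text
time_s: 13.68
position: [529.4, 90.6, 183.7]
ee_rot: [0.991, 0.132, -0.001, 0.001]
contact_force: [0.5, 1.2, -2.6]
opening: 23.7
grip_force: 55.0
```

```bash
cat > m.py <<'E'
from h import *
o=arm.get_obs();p=o["position"];Rt=R.from_quat(o["ee_rot"]).as_matrix()
print(o["time_s"],p.round(1),o["ee_rot"].round(4),o["contact_force"].round(1),o["dq"].round(3))
im,d=cams.snapshot("wrist");L=(wcloud(d)-p)@Rt;I=im.astype(int)
red=(I[...,0]>I[...,1]+60)&(I[...,0]>I[...,2]+60)&(abs(I[...,1]-I[...,2])<35)&(np.hypot(L[...,0]-50,L[...,1])<90)&(L[...,2]>20)
q=L[red];print("ring",len(q),q.min(0).round(1),q.max(0).round(1),((q.min(0)+q.max(0))/2).round(1))
r,c=np.nonzero(red);print("px",c.min(),c.max(),r.min(),r.max())
m=np.zeros((480,640),bool);m[246:310,300:340]=1
q=L[m];V=np.linalg.svd(q-q.mean(0),full_matrices=False)[2];n=V[2]*np.sign(V[2][0]);print("handle",q.mean(0).round(1),n.round(3),"tilt",np.degrees(np.arctan2(-n[2],n[0])))
pl=(np.hypot(L[...,0]-75,L[...,1])<45)&(L[...,2]>50)&(L[...,2]<130)&(np.hypot(L[...,0]-36,L[...,1])>24);q=L[pl];V=np.linalg.svd(q-q.mean(0),full_matrices=False)[2];print("plaque",len(q),q.mean(0).round(1),V[2].round(3))
T=Rt@np.array([36.2,.7,59.6])+p;a=np.radians(15.5);print("foot",T.round(1),"to spot, tool",((np.array([594,105.7,81])-T)@Rt).round(1))
save("w%d"%int(o["time_s"]*100),im)
E
python3 m.py
```

```text
13.675 [529.4  90.6 183.7] [ 9.913e-01  1.317e-01 -1.100e-03  6.000e-04] [ 0.5  1.2 -2.6] [-0.035 -0.004 -0.051 -0.    -0.026 -0.004 -0.01 ]
ring 1566 [ 45.7 -27.8  86.9] [ 90.2  25.8 115.4] [ 67.9  -1.  101.1]
px 285 361 115 176
handle [ 16.7  -2.9 -12.5] [0.002 1.    0.002] tilt -43.72597689265202
plaque 11226 [83.9 -0.1 92. ] [-0.501  0.003 -0.865]
foot [564.4  99.3 124. ] to spot, tool [30.4  1.5 42.9]
```

View pics/w1367.png

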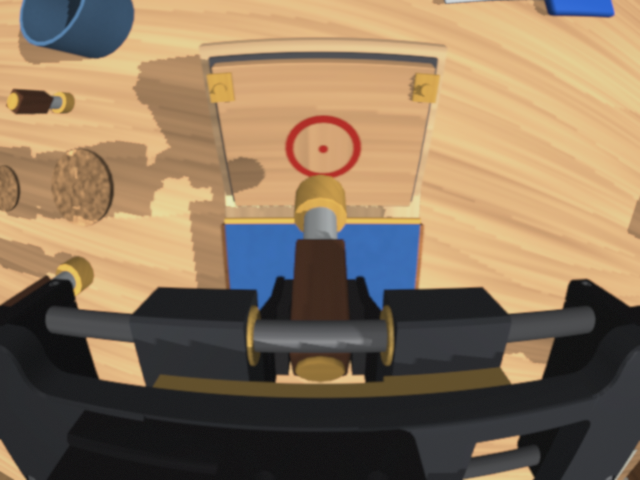

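Run:
```python
from h import *
o=arm.get_obs();p=o["position"];Rt=R.from_quat(o["ee_rot"]).as_matrix();print(o["time_s"],p)
im,d=cams.snapshot("wrist");L=(wcloud(d)-p)@Rt;I=im.astype(int)
for r in range(150,330,6): print(r,np.median(L[r,316:326],0).round(1),I[r,321])
h=L[250:300,300:340].reshape(-1,3);h=h[np.abs(h[:,1])<10];c=np.median(h,0);h=h[np.linalg.norm(h-c,axis=1)<28];V=np.linalg.svd(h-h.mean(0),full_matrices=False)[2];n=V[2]*np.sign(V[2][0]);print(h.mean(0),n,np.degrees(np.arctan2(-n[2],n[0])))
red=(I[...,0]>I[...,1]+60)&(I[...,0]>I[...,2]+60)&(abs(I[...,1]-I[...,2])<35)&(np.hypot(L[...,0]-60,L[...,1])<60)&(L[...,2]>70)
q=L[red];n=np.array([-.5,0,-.866]);u=np.array([.866,0,-.5]);s=np.c_[q@u,q[:,1]].astype(np.float32)
e=cv2.fitEllipse(s[cv2.convexHull(s,returnPoints=False)[:,0]]);print(e,np.median(q@n));C=e[0][0]*u+np.median(q@n)*n+[0,e[0][1],0];print("ring centre tool",C,"world",Rt@C+p)
b=(I[...,0]>130)&(I[...,2]<90)&(np.hypot(L[...,0]-42,L[...,1])<25)&(L[...,2]>25)&(L[...,2]<65);q=L[b];print("brass",len(q),q.min(0),q.max(0))
```

```text
13.725 [529.00981218  92.7896004  183.97731358]
150 [ 65.8  -1.5 102.3] [209 150 108]
156 [ 61.3  -1.5 105.2] [214 168 120]
162 [ 56.8  -1.5 106.8] [214 168 120]
168 [ 52.1  -1.5 110.2] [214 168 120]
174 [ 47.3  -1.5 113.4] [175  91  55]
180 [51.4 -1.6 45.7] [179 139  68]
186 [48.6 -1.6 40.8] [177 137  67]
192 [46.1 -1.6 35.4] [185 143  70]
198 [43.5 -1.6 31.9] [217 171  83]
204 [39.9 -1.6 33.5] [218 172  84]
210 [36.9 -1.6 32.2] [148 151 152]
216 [34.6 -1.6 27.9] [148 151 151]
222 [32.4 -1.5 23.6] [148 151 152]
228 [30.3 -1.5 19.4] [148 152 152]
234 [28.3 -1.5 15.3] [142 145 145]
240 [27.5 -1.6  7.4] [63 47 39]
246 [25.6 -1.6  4. ] [63 42 31]
252 [23.6 -1.5  0.8] [62 42 31]
258 [21.9 -1.5 -2.5] [63 42 31]
264 [20.  -1.5 -5.4] [63 42 30]
270 [18.4 -1.5 -8.7] [63 43 32]
276 [ 16.7  -1.5 -11.7] [63 43 31]
282 [ 15.1  -1.5 -14.5] [64 42 31]
288 [ 13.3  -1.5 -17. ] [63 41 30]
294 [ 12.1  -1.5 -20.4] [63 43 31]
300 [ 10.4  -1.5 -22.8] [63 41 30]
306 [  8.8  -1.5 -25.1] [63 42 30]
312 [  7.5  -1.5 -28. ] [64 42 32]
318 [  6.   -1.5 -30.4] [64 44 32]
324 [ 33.8  -1.7 -84.7] [61 62 64]
[ 17.14980461  -1.58059195 -10.76155781] [ 8.75942606e-01 -7.97743957e-04 -4.82414670e-01] 28.843237081663432
((6.7360358238220215, 2.7042977809906006), (53.677242279052734, 54.347267150878906), 105.77771759033203) -121.67912550095913
ring centre tool [ 66.67296977   2.70429778 102.00610477] world [593.84619978 107.77555247  81.85235278]
brass 1729 [ 23.59285862 -16.38536439  30.31588972] [53.82997081 12.30020935 55.2610706 ]
```

The wrist view shows the ring at (323,148) and the foot's front edge at (320,178). Next I come in along the normal, let the arm settle and look again.

Call:
arm_command(increments=[1,0.7,0.4,1.2,0,1,0.7,0,1.2,0,1,0.1,0,0.2,0,1,0,0,0,0,1,0,0,0,0])

```text
time_s: 14.4
position: [545.1, 93.8, 159.2]
ee_rot: [0.991, 0.134, 0.0, 0.0]
contact_force: [0.2, 0.1, -2.7]
opening: 24.0
grip_force: 55.0
```

```bash
cat > m2.py <<'E'
from h import *
o=arm.get_obs();p=o["position"];Rt=R.from_quat(o["ee_rot"]).as_matrix();print(o["time_s"],p.round(1),o["ee_rot"].round(4),o["contact_force"].round(1),abs(o["dq"]).max())
c0=cams.get_calibration("wrist")["T"];im,d=cams.snapshot("wrist");print("cam moved",np.linalg.norm(np.array(cams.get_calibration("wrist")["T"])[:3,3]-np.array(c0)[:3,3]))
L=(wcloud(d)-p)@Rt;I=im.astype(int)
h=L[250:312,300:340].reshape(-1,3);c=np.median(h,0);h=h[np.linalg.norm(h-c,axis=1)<28];V=np.linalg.svd(h-h.mean(0),full_matrices=False)[2];N=V[2]*np.sign(V[2][0]);t=np.arctan2(-N[2],N[0]);print("tilt",np.degrees(t),h.mean(0))
a=np.array([np.sin(t),0,np.cos(t)])
A=h.mean(0)-12*N
b=L[170:210,290:352].reshape(-1,3);f=(b-A)@a;k=(np.linalg.norm(b-A-np.outer(f,a),axis=1)<19)&(f<150)&(f>30);f=f[k]
print("foot end along",np.percentile(f,[90,97,99,100]).round(1),k.sum(),"y",(b[k][:,1].min()+b[k][:,1].max())/2)
for r in (234,238,240,242,246): print(r,((np.median(L[r,316:326],0)-A)@a).round(1),I[r,321])
red=(I[...,0]>I[...,1]+60)&(I[...,0]>I[...,2]+60)&(abs(I[...,1]-I[...,2])<35)&(np.hypot(L[...,0]-60,L[...,1])<60)&(L[...,2]>50)
q=L[red];n=np.array([-.5,0,-.866]);u=np.array([.866,0,-.5]);s=np.c_[q@u,q[:,1]].astype(np.float32)
hh=s[cv2.convexHull(s,returnPoints=False)[:,0]];e=cv2.fitEllipse(hh);w=np.median(q@n);print(e,w);print("ring y",s[:,1].min(),s[:,1].max(),"u top",s[:,0].max())
C=e[0][0]*u+w*n+[0,e[0][1],0];print("ring",C.round(1),"world",(Rt@C+p).round(1))
F=A+a*np.percentile(f,97);F[1]=(b[k][:,1].min()+b[k][:,1].max())/2;D=C-F;print("foot",F.round(1),"world",(Rt@F+p).round(1),"D",D.round(1),"u",(D@u).round(1),"gap",(-D@n).round(1))
save("w%d"%int(o["time_s"]*100),im)
E
python3 m2.py
```

```text
14.4 [545.1  93.8 159.2] [9.910e-01 1.342e-01 3.000e-04 0.000e+00] [ 0.2  0.1 -2.7] 0.006788904350760594
cam moved 0.15077730151903868
tilt 28.86714947253678 [ 15.45072442  -0.53521086 -13.28159311]
foot end along [96.5 97.  97.3 98.2] 2094 y -0.4360217633982213
234 30.9 [142 146 146]
238 28.8 [104 105 104]
240 24.2 [64 47 40]
242 22.4 [63 42 32]
246 20.0 [63 42 30]
((5.195825576782227, 1.67464280128479), (53.35776138305664, 53.903011322021484), 62.29659652709961) -92.44504859997356
ring y -24.976894 28.313814 u top 31.956362
ring [50.7  1.7 77.5] world [594.5 105.6  81.8]
foot [51.8 -0.4 77.5] world [594.9 108.   81.7] D [-1.1  2.1 -0. ] u -0.9 gap -0.6
```

Call:
arm_command(increments=[1,0.3,0.2,0.6,0,1,0.4,0,0.8,0,1,0.15,0,0.36,0,1,0,0,0,0,1,0,0,0,0])

```text
time_s: 15.08
position: [553.8, 94.0, 141.4]
ee_rot: [0.991, 0.134, 0.0, 0.0]
contact_force: [0.2, -0.2, -2.9]
opening: 23.2
grip_force: 55.0
```

```bash
sed -i 's/^F=A+a\*np.percentile(f,97);F\[1\]=.*;D=/F=A+a*73;D=/' m2.py; python3 m2.py
```

```text
15.075 [553.8  94.  141.4] [9.910e-01 1.341e-01 1.000e-04 0.000e+00] [ 0.2 -0.2 -2.9] 0.003938579553750351
cam moved 0.1306851730896113
tilt 28.83645494191586 [ 15.47430338  -0.6065947  -13.30205087]
foot end along [76.8 77.2 77.5 78.2] 2194 y -0.1978161803173144
234 31.3 [145 148 149]
238 28.8 [106 106 106]
240 24.2 [64 47 40]
242 22.9 [63 42 31]
246 19.9 [63 42 30]
((6.174989700317383, -0.6139259338378906), (50.87718200683594, 54.07460021972656), 2.2858760356903076) -72.83947528064094
ring y -27.185818 25.88621 u top 27.783054
ring [41.8 -0.6 60. ] world [593.9 105.7  81.4]
foot [40.2 -0.6 56.4] world [592.4 105.2  85. ] D [ 1.6 -0.   3.6] u -0.4 gap 3.9
```

Call:
arm_command(increments=[1,0.1,0,0.17,0,1,0.1,0,0.17,0,1,0.1,0,0.17,0,1,0.05,0,0.09,0,1,0,0,0,0])

```text
time_s: 15.75
position: [557.1, 94.8, 135.7]
ee_rot: [0.991, 0.134, 0.0, 0.0]
contact_force: [-3.4, -1.9, 4.7]
opening: 23.6
grip_force: 55.0
```

Call:
arm_command(increments=[1,0.05,0,0.09,0,1,0.05,0,0.09,0,1,0,0,0,0,1,0,0,0,0,1,0,0,0,0])

```text
time_s: 16.38
position: [558.0, 95.0, 134.0]
ee_rot: [0.991, 0.134, 0.0, 0.0]
contact_force: [-4.6, -1.0, 6.5]
opening: 23.4
grip_force: 55.0
```

```bash
sed -i 's/L\[...,2\]>50)/L[...,2]>30)/' m2.py; python3 m2.py
```

```text
16.375 [558.  95. 134.] [9.91e-01 1.34e-01 0.00e+00 2.00e-04] [-4.6 -1.   6.5] 0.0021046144993835513
cam moved 0.0017125774112080395
tilt 28.879130991032365 [ 15.46472855  -0.62813713 -13.26590129]
foot end along [74.4 74.8 75.1 75.9] 2138 y -0.19050202966114682
234 31.7 [124 127 127]
238 28.4 [105 106 106]
240 24.3 [64 47 39]
242 22.7 [64 42 31]
246 20.2 [63 42 30]
((6.308543682098389, -0.6861906051635742), (53.32163619995117, 54.683536529541016), 79.828857421875) -70.47225042628078
ring y -27.062958 26.069174 u top 33.946903
ring [40.7 -0.7 57.9] world [597.1 106.5  76.2]
foot [40.2 -0.6 56.5] world [596.6 106.3  77.6] D [ 0.5 -0.1  1.4] u -0.3 gap 1.5
```

Call:
arm_command(increments=[1,0,0,0,0,1,0,0,0,0,1,-0.25,0,-0.43,0,1,-0.5,0,-0.87,0,1,-1,0,-1.73,0])

```text
time_s: 17.05
position: [540.2, 90.2, 163.5]
ee_rot: [0.991, 0.134, -0.001, -0.0]
contact_force: [-0.2, 0.2, -1.9]
opening: 23.6
grip_force: 55.0
```

Call:
arm_command(increments=[1,-1.5,0,-2.6,0,1,-1,0,-1.5,0,1,0,-1,0,0,1,0,-3,0,0,1,0,-4,0,0])

```text
time_s: 17.68
position: [495.5, 161.4, 204.0]
ee_rot: [0.991, 0.133, -0.0, 0.0]
contact_force: [-0.5, 0.8, -2.1]
opening: 23.4
grip_force: 55.0
```

Call:
arm_command(increments=[1,0.6,-4,0,0,1,0.7,-4.4,0,0,1,0.7,-4.4,0,0,1,0.6,-3.5,0,0,1,0,0,0,0])

```text
time_s: 18.3
position: [475.3, 329.6, 204.0]
ee_rot: [0.991, 0.137, -0.001, -0.001]
contact_force: [0.3, -0.7, -2.8]
opening: 23.3
grip_force: 55.0
```

Call:
arm_command(increments=[1,0,0,3.5,0,1,0,0,3.5,0,1,0,0,2.5,0,1,0,0,0.5,0,1,0,0,0,0])

```text
time_s: 18.92
position: [477.9, 324.9, 104.9]
ee_rot: [0.991, 0.134, 0.0, -0.0]
contact_force: [0.5, 0.3, -3.5]
opening: 23.4
grip_force: 55.0
```

Call:
arm_command(increments=[1,0,-1.0,0,0,1,0,-0.6,1.0,0,1,0,0,1.4,0,1,0,0,0.5,0,1,0,0,0.1,0])

```text
time_s: 19.55
position: [472.6, 339.7, 74.5]
ee_rot: [0.991, 0.134, -0.001, 0.001]
contact_force: [-2.6, -1.4, 2.6]
opening: 23.5
grip_force: 55.0
```

Call:
arm_command(increments=[1,0,0,0.1,0,1,0,0,0.1,0,1,0,0,0,0,1,0,0,0,0,1,0,0,0,0], force=30)

```text
time_s: 20.18
position: [472.6, 339.8, 74.1]
ee_rot: [0.991, 0.134, -0.001, 0.001]
contact_force: [-4.9, -2.9, 9.0]
opening: 24.1
grip_force: 30.0
```

Call:
arm_command(increments=[1,0,0,0,0,1,0.78,0,-0.23,0,1,0.79,0,-0.16,0,1,0.81,0,-0.09,0,1,0,0,0,0], force=4)

```text
time_s: 20.8
position: [498.0, 346.9, 77.7]
ee_rot: [0.991, 0.134, 0.001, -0.0]
contact_force: [1.3, -1.0, 0.8]
opening: 24.0
grip_force: 4.0
```

Call:
arm_command(increments=[1,0.8,0,0,0,1,0.8,0,0.05,0,1,0.4,0,0.05,0,1,0,0,0,0,1,0,0,0,0], force=4)

```text
time_s: 21.42
position: [515.8, 352.1, 76.5]
ee_rot: [0.991, 0.134, 0.0, -0.0]
contact_force: [0.6, -1.1, -0.7]
opening: 23.6
grip_force: 4.0
```

Run:
```python
from h import *
o=arm.get_obs();p=o["position"];Rt=R.from_quat(o["ee_rot"]).as_matrix();print(o["time_s"],p,o["contact_force"])
im,d=cams.snapshot("wrist");P=wcloud(d);L=(P-p)@Rt;save("w9",im[100:420,140:500])
g=(P[...,2]>6)&(P[...,2]<14)&(np.hypot(P[...,0]-495,P[...,1]-345)<55);q=P[g];print("coaster",cv2.minEnclosingCircle(q[:,:2].astype(np.float32)))
for r in range(170,330,8): print(r,np.median(L[r,316:326],0).round(1))
```

```text
21.425 [515.81510044 352.12931963  76.52327995] [ 0.63496421 -1.12435268 -0.65541803]
coaster ((496.6119689941406, 346.9795837402344), 42.18025588989258)
170 [53.6 -0.2 76.7]
178 [48.5 -0.2 76.4]
186 [43.2 -0.2 76.7]
194 [37.9 -0.2 76.8]
202 [32.7 -0.2 76.2]
210 [27.3 -0.2 76.6]
218 [21.9 -0.2 76.8]
226 [19.1 -0.2 66.2]
234 [13.9 -0.2 66.1]
242 [12.4 -0.2 53.5]
250 [10.2 -0.2 44.5]
258 [ 7.  -0.2 39.4]
266 [ 7.1 -0.2 26.1]
274 [10.3 -0.3  6.4]
282 [10.6 -0.5 -4.5]
290 [ 10.6  -0.3 -13.5]
298 [ 10.8  -0.3 -22.1]
306 [ 10.7  -0.3 -29.3]
314 [ 11.1  -0.3 -36.9]
322 [ 33.9  -0.4 -84. ]
```

View pics/w9.png

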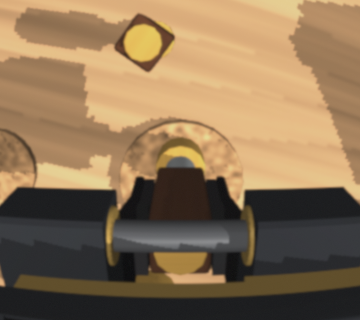

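The wrist view shows the punch upright on the coaster, foot at (180,155), but about 18 mm off the coaster's centre. I lift it slightly and move it 13 mm back before letting go.

Call:
arm_command(increments=[1,0,0,0,0,1,0,0,-0.5,0,1,-1.3,0.1,0,0,1,0,0,0.3,0,1,0,0,0.15,0], force=15)

```text
time_s: 22.1
position: [503.0, 347.4, 76.8]
ee_rot: [0.991, 0.134, -0.0, 0.0]
contact_force: [-0.1, 0.3, -3.2]
opening: 23.6
grip_force: 15.0
```

Call:
arm_command(increments=[1,0,0,0.03,0,1,0,0,0.03,0,1,0,0,0,0,0.6,0,0,0,0,0.4,0,0,0,0], force=4)

```text
time_s: 22.72
position: [503.8, 348.0, 77.0]
ee_rot: [0.991, 0.134, 0.001, -0.0]
contact_force: [-0.5, -0.5, 0.1]
opening: 36.5
grip_force: 0.0
```

Call:
arm_command(increments=[0,0,0,0,0,0,0,0,0,0,0,0,0,0,0,0,0,0,0,0,0,0,0,-0.5,0])

```text
time_s: 23.35
position: [503.1, 347.4, 81.3]
ee_rot: [0.991, 0.134, -0.0, 0.0]
contact_force: [-0.7, 0.0, 0.5]
opening: 83.7
grip_force: 0.0
```

Call:
arm_command(increments=[0,0,0,-2,0,0,0,0,-4,0,0,0,0,-5,0,0,0,0,-2,0,0,0,0,0,0])

```text
time_s: 23.98
position: [504.2, 348.7, 214.8]
ee_rot: [0.991, 0.134, 0.003, -0.001]
contact_force: [-0.7, 0.1, -0.4]
opening: 87.1
grip_force: 0.0
```

Run:
```python
from h import *
o=arm.get_obs();print(o["time_s"],o["position"],o["opening"])
im,d=cams.snapshot("wrist");P=wcloud(d)
m=(abs(P[...,0]-503)<35)&(abs(P[...,1]-345)<35)&(P[...,2]>115)&(P[...,2]<130);q=P[m];print(m.sum(),q[:,2].mean(),q[:,2].std(),cv2.minAreaRect(q[:,:2].astype(np.float32)))
g=(P[...,2]>6)&(P[...,2]<14)&(np.hypot(P[...,0]-495,P[...,1]-345)<55);q=P[g];print("coaster",cv2.minEnclosingCircle(q[:,:2].astype(np.float32)))
im,d=cams.snapshot("side");P=cloud("side",d);a=np.radians(15.6);x=(P[...,:2]-[535,89])@[np.cos(a),np.sin(a)];y=(P[...,:2]-[535,89])@[-np.sin(a),np.cos(a)]
for l in (-85,-65,-45,-25,-5):
    m=(abs(x-l)<4)&(abs(y)<75)&(P[...,2]>20);print(l,np.median(P[m][:,2]).round(1))
I=im.astype(int);m=(abs(x-61)<10)&(abs(y)<10)&(P[...,2]>50)&(P[...,2]<110);print("spot z",np.median(P[m][:,2]))
m=np.hypot(P[...,0]-503,P[...,1]-345)<35
for lo,hi in((12,28),(65,110),(118,128)):
    q=P[m&(P[...,2]>lo)&(P[...,2]<hi)];print(lo,len(q),((q.min(0)+q.max(0))/2).round(1))
```

```text
23.975 [504.23050212 348.66018095 214.79830065] 87.10824651961521
1064 119.36284208663724 1.823595341002041 ((500.2081604003906, 346.2608642578125), (24.47795867919922, 23.987031936645508), 14.475132942199707)
coaster ((495.38092041015625, 345.28033447265625), 42.23634338378906)
-85 49.4
-65 49.2
-45 49.2
-25 49.3
-5 49.2
spot z 81.96526382695794
12 148 [501.6 345.5  19.9]
65 358 [498.  347.1  87.5]
118 158 [499.9 347.4 122. ]
```

The punch stands upright about 5 mm from the coaster's centre, the cover is flat and the bed is up, so I hand in.

```bash
python3 -c "
from bench import finish_job
print(finish_job())"
```

```text
the job is handed in; nothing more can be done
None
```

I folded the cover flat on the deck and pressed the punch squarely inside the ring, with the bed sunk about 6 mm. I lifted it clear and stood it upright on its coaster about 5 mm from the centre. The job was handed in at about 24 s; no verdict was returned.

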